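# Hold a pressing block flush on the guitar bench's sloped press jig

## Task

The jig's slope has just been set, so lift the blue gauge plate out of the slot at the foot of the jig, hang it by its hole on the brass peg of the wooden stand and let go of it. Then take the pressing block by its orange grip, tilt it to match the slope of the white sprung platen, and press it flush, centred and lengthwise on the platen until the platen is pushed about half-way down its spring travel. Finish while still gripping the block and holding it pressed there; leave the other things on the bench where they are.

Things in the scene. Friction and masses are not known exactly. Their poses are not given: they have to be found in the camera images.
- jig: Press jig fixed to the bench: aluminium slab 12 mm thick, 120 mm wide, with a hinged ramp. Origin on the bench under the ramp's middle; x points uphill, y across, z up; the slab runs from x = -150 to +120 mm. Gauge slot at x = -125 mm along y: 64 mm long, 7.5 mm wide, open upward, floor 12 mm and rim 36 mm above the bench.
- ramp (a joint): Slope of the ramp and its platen, rad: 0 level, growing as the uphill end is higher. Set between 0.14 and 0.42 and clamped stiffly: it does not turn under hand forces. The hinge axis is parallel to the jig's y, 65 mm before its origin, 34 mm above the bench.
- platen (a joint): How far the sprung platen is pushed into the ramp, square to its own face, m: 0 free (up), 0.016 fully down. It takes about 5 N to start it and 0.5 N more per mm: about 9 N at half-way.
- platen_face (a point): Centre of the platen's flat upper face (white plate, red edge, 120 mm uphill x 72 mm across, 8 mm thick, on brass springs). x points uphill along the face, y across, z square out of the face. Moves with the platen; when free it is 65 mm uphill of the hinge and 32 mm out from it, square to the slope.
- gauge: Loose blue gauge plate, 120 mm tall (z), 44 mm wide (y), 6 mm thick (x), about 85 g, starting upright in the jig's slot. Origin at the centre of its lower edge. A round through hole of 20 mm diameter, bored along x, is centred 75 mm above the lower edge; the upper 35 mm are plain and free to grip.
- gauge_hole (a point): Centre of the gauge plate's hole, at mid thickness (75 mm above its lower edge); axes as the gauge's, the hole runs along x.
- stand: Peg stand fixed to the bench: dark wooden foot 100 x 100 x 14 mm, light post 24 (x) x 30 (y) mm, 140 mm high, one brass peg. Origin on the bench under the post's centre. The peg, 8 mm diameter, sticks out along -x from the post's face (x = -12 mm) to its tip (x = -84 mm); its axis rises gently from 126 mm above the bench to 133 mm at the tip.
- peg_mid (a point): Middle of the peg's length, on its axis: 45 mm before the stand's origin, 129.5 mm above the bench. Its -x axis points towards the peg's free tip.
- caul: Loose pressing block, about 180 g: dark board 90 (x) x 46 (y) x 10 mm, cork underside, with an orange upright grip 36 (x) x 18 (y) mm on its middle (top 50 mm above the underside). Starts flat on the bench. Origin at the centre of its underside, z up through the grip, x lengthwise. Either end may point uphill.
- caul_grip (a point): Point inside the orange grip to grasp at, on its axis, 34 mm above the block's underside; pinch across y (18 mm).
- pliers: Bystander, leave alone: red-handled steel pliers lying flat, 160 mm long, 16 mm high
- glue: Bystander, leave alone: white glue bottle, 52 mm diameter, 130 mm high, upright
- jar: Bystander, leave alone: amber jar with a brass lid, 60 mm diameter, 70 mm high, upright
- driver: Bystander, leave alone: screwdriver lying on the bench
- blank: Bystander, leave alone: white saddle blank, 75 x 12 x 10 mm, lying flat
- nut: Bystander, leave alone: brass thumb nut, 32 mm diameter, 20 mm high
- tape: Bystander, leave alone: yellow roll of tape lying flat, 90 mm diameter, 24 mm high
Mind the look-alikes: they are no part of the job. What is shaped like the caul but green is not meant.

How it is judged (in metres and radians):
On the way, in this order (a step that is already met when the one before it is completed fails the run):
1. the gauge plate hangs by its hole on the stand's peg, let go and still (x of gauge_hole in the frame of stand between -0.083 and -0.01 m and y of gauge_hole in the frame of stand between -0.009 and 0.009 m and z of gauge_hole in the frame of stand between 0.114 and 0.136 m and angle between gauge's own z axis and vertical below 0.4 rad and contact force between gauge and stand above 0.2 N and contact force between gauge and the arm below 0.05 N and contact force between gauge and the fingers below 0.05 N and linear speed of gauge below 0.05 m/s), for 0.3 s.
2. the pressing block is gripped and lifted clear of the bench (height (world z) of caul above 0.03 m and contact force between caul and the fingers above 1 N), for 0.1 s.
At the end, for the whole second after the job is handed in: Gauge hangs still on the peg, untouched, within 0.4 rad of upright. Block gripped (2 N or more, within 30 mm of caul_grip), flush on the platen: 0.04 rad, 3 mm; centred 15 mm along, 13 mm across; turned under 0.16 rad; still; platen 3 to 13 mm down. Bystanders moved under 30 mm (all of step 1 and angle between the z axis of caul and the z axis of platen_face, either way round below 0.04 rad and angle between the x axis of caul and the x axis of platen_face, either way round below 0.16 rad and x of caul in the frame of platen_face between -0.015 and 0.015 m and y of caul in the frame of platen_face between -0.013 and 0.013 m and z of caul in the frame of platen_face between -0.003 and 0.003 m and value of joint platen between 0.003 and 0.013 m and contact force between caul and the fingers above 2 N and distance between the grasp point and caul_grip below 0.03 m and linear speed of caul below 0.02 m/s and not (distance of any of pliers, glue, jar, driver, blank, nut, tape from where it was at the start of the episode above 0.03 m)); the arm keeps its last pose, push and grip.
It fails at once if a bystander is moved more than 30 mm (distance of any of pliers, glue, jar, driver, blank, nut, tape from where it was at the start of the episode above 0.03 m).
It also fails if it takes over 56 s, if anything falls off the work surface, if the arm or the gripper's body presses on something with over 40 N, if the wrist force passes 120 N, or if a joint passes its speed limit or range.

## Robot

A 7-joint arm with a two-finger parallel gripper is mounted at the origin on the work surface. World frame = base frame: x ahead of the robot, y to its left, z up, the work surface at z = 0. Lengths are in m, angles in degrees, forces in N, time in s.
With the tool pointing down it reaches from about 0.4 to 0.85 m from the base axis. Payload 10.4 kg.
Tool frame: the origin (TCP) lies midway between the tips of the shut fingers; the grasp point (between the pads) lies 19 mm behind it (bot.grip_point_offset is the distance from the TCP to the grasp point, in m); z points along the fingers, y is the line along which they close (so a half turn about z gives the same grasp; the last joint's range is limited). The gripper opens to 85 mm and grips with 20 to 120 N. Pads are 22 mm wide; open, the fingers measure 114 mm over their backs; the gripper's body (76 mm by 85 mm) begins 54 mm behind the grasp point. The pads swing forward as they close: fully open they stand 13 mm farther back than shut.
Start: joints at [-78.3, 19.034, -3.707, 83.658, 1.238, 77.344, -5.071], TCP at [0.141, 0.609, 0.231] pointing down, gripper open.
Joint ranges: [-148.97, 148.97], [-28.65, 121.19], [-84.17, 76.75], [9.2, 138.47], [-72.65, 252.65], [3.7, 117.97], [-149.18, 149.18]. Speed limits (degrees/s): [127.2, 127.2, 159.86, 159.86, 180, 180, 180].

## Interface

Orientations are given as a 3x3 rotation matrix whose columns are the frame's x, y, z axes.
In Python, from station import sensors, read_camera, ticket, search_frame, masks_of, bot gives the robot as it stands.
- The arm moves only by the tool play_rows, never from a script. Its argument "plan" is one flat list of numbers, 6 for each row, row after row: the shift along the tool's x, y, z as a fraction of full scale, then the turn, a rotation vector about the tool's x, y, z as a fraction of full scale. In form: [x, y, z, ax, ay, az, x, y, z, ax, ay, az, ...]. A call has 1 to 20 rows; each row shifts and turns the commanded pose from where the row before left it, along the tool's axes as they then stand; what a row does not reach is not made up. Full scale, the value 1, is 0.03 m for a shift and 0.1 rad for a turn. A row lasts 1/8 s, in which the tool goes at most 62.5 mm and 10.7 degrees, less where a joint would pass 70% of its speed; a pose out of reach is approached as far as the arm can. A call with a number of a shift or a turn outside -1 to 1 is refused whole. A call with a gripper value outside its range is refused whole. "grip" is the closure, from 0 (fully open) to 1 (shut), set as the call begins (left out, the last holds). The fingers move at their own pace and stop on an object; the grip force is fixed at half the most. Time passes only in rows, so rows that do not move let the fingers close. It gives the time, the measured TCP pose, the force, the opening and the grip force at its end, in the units of the state.
- sensors.get_obs(): the state, without advancing time (a new reading comes with each control period).
- read_camera(name): name is "side" or "top"; returns a dict with "frame" (384x512x3 uint8, red, green, blue), "z_map" (384x512 float32, m along the optical axis (not along the pixel's ray), 0 where there is no reading), "intrinsics" (3x3 intrinsics, pixels), "origin" and "rotation" of the camera in the world. Camera axes: x right, y down, z forward; pixel columns grow to the right and rows downward; lengths in m; the calibration is good to about 2 mm. A picture is of the moment at which its call begins.
- ticket.finish_job(): hands the job in; it is judged then, once.
Trained networks look in the newest picture that a camera, given by its name, has taken for a name from the list of things; names that differ only in an ending like _2 or _b are one class to them, and where a whole thing is asked for, a point or a joint stands for the part that bears it (a point fixed in the world has none). Each returns a list of dicts, best first, with "score" (0 to 1); they miss things now and then, are a little off and sometimes report something else, mostly with a low value. They report only what shows in the picture. A call takes as long as a camera call. They do not tell look-alikes from the thing itself.
- search_frame(camera, name): "position" ([x, y, z] in m, in world coordinates, good to about 4 mm: the middle of the surface that is visible of it).
- masks_of(camera, name): "region" (384x512 bool, what is visible of it).
The state is a dict: "time_s": time; "joint_pos": joint angles; "joint_vel": joint speeds; "effort": joint torques, N m; "ee_pos": TCP position; "eef_rot": TCP orientation; "contact_force": force on the tool from outside, world axes, zero at the start; "torque": the same for the moment, N m; "gripper_width": opening from 0.0 (shut) to 1.0 (fully open); "grasp_force": force on a finger pad.
Only numpy, scipy, OpenCV 4.12 (cv2) and the standard library are available. Lean on these libraries where they do the work, as an engineer would, in place of code of your own. Each camera call takes 0.05 s, during which the arm holds its last target. There are 200 camera calls.

## Working session

There is one attempt and no reset: what is moved stays moved. The work goes in short steps, Python scripts to look and compute and a tool call to move; the robot and the scene stay as the last step left them, time stands still between calls to the robot, and variables do not carry over. Pictures are saved under pics/ and viewed, at most 10 in all, crops included, and the job is handed in when it is done.

Besides the shell and the picture viewer there is one more tool, called by a JSON object that holds its "fn" and its "kwargs". play_rows: Moves the arm, as the interface text tells. Shift numbers are shares of 0.03 m and turn numbers shares of 0.1 rad, none past 1 either way. Its arguments: {"type":"object","properties":{"plan":{"type":"array"},"grip":{"type":"number"}},"required":["plan"]}

```bash
mkdir -p pics; ls; cat > h.py <<'E'
import numpy as np, cv2
from station import sensors, read_camera, ticket, search_frame, masks_of, bot
def cloud(c):
    z=c["z_map"];K=c["intrinsics"];v,u=np.mgrid[:384,:512]
    P=np.stack([(u-K[0,2])*z/K[0,0],(v-K[1,2])*z/K[1,1],z],-1)
    return P@np.asarray(c["rotation"]).T+c["origin"]
def save(c,n): cv2.imwrite(f"pics/{n}.png",c["frame"][...,::-1])
E
python3 - <<'E'
from h import *
o=sensors.get_obs();print(o["time_s"],o["ee_pos"],o["eef_rot"],bot.grip_point_offset)
a={}
for n in("side","top"):
    c=read_camera(n);a[n]=c;print(n,c["origin"],np.round(c["rotation"],3).tolist(),np.asarray(c["intrinsics"]).tolist())
    for t in("jig","platen_face","gauge","stand","caul","pliers","glue","jar","driver","blank","nut","tape"):
        print(t,[(np.round(r["position"],3).tolist(),round(r["score"],2)) for r in search_frame(n,t)])
    np.savez(f"{n}0.npz",**c)
cv2.imwrite("pics/a.png",np.vstack([a["top"]["frame"],])[...,::-1]);save(a["side"],"b")
E
```

```text
pics
0.0 [0.14048374 0.60861505 0.23047954] [[-9.74376849e-01  2.24921513e-01 -2.62814446e-04]
 [ 2.24921655e-01  9.74375774e-01 -1.44888232e-03]
 [-6.98047732e-05 -1.47087005e-03 -9.99998916e-01]] 0.0187
side [0.35212513 0.76815325 0.81280528] [[-0.967, -0.145, 0.209], [-0.254, 0.614, -0.748], [-0.02, -0.776, -0.63]] [[403.50644771929706, 0.0, 254.3538862100189], [0.0, 403.50644771929706, 193.19839036852363], [0.0, 0.0, 1.0]]
jig [([0.546, 0.054, 0.021], 0.57)]
platen_face [([0.552, 0.036, 0.092], 0.88)]
gauge [([0.443, 0.052, 0.092], 0.64), ([0.481, 0.273, 0.015], 0.53)]
stand [([0.481, 0.276, 0.014], 0.76)]
caul [([0.555, -0.188, 0.013], 0.94), ([0.501, -0.31, 0.011], 0.9), ([0.459, -0.422, 0.011], 0.7)]
pliers [([0.385, -0.126, 0.014], 0.96)]
glue [([0.777, -0.115, 0.068], 0.62)]
jar [([0.769, 0.163, 0.047], 0.7)]
driver [([0.639, 0.315, 0.018], 0.7)]
blank [([0.372, 0.107, 0.013], 0.58)]
nut [([0.371, 0.108, 0.012], 0.32)]
tape [([0.75, 0.246, 0.019], 0.69)]
top [ 0.39339472 -0.06508474  1.33669003] [[0.015, -0.989, 0.148], [-1.0, -0.015, -0.002], [0.004, -0.148, -0.989]] [[417.303795656012, 0.0, 251.35268687311253], [0.0, 417.303795656012, 193.49369165181162], [0.0, 0.0, 1.0]]
jig [([0.644, 0.309, 0.023], 0.51)]
platen_face [([0.547, 0.029, 0.091], 0.61), ([0.768, 0.149, 0.072], 0.55)]
gauge []
stand [([0.486, 0.258, 0.013], 0.69), ([0.501, -0.311, 0.009], 0.49)]
caul [([0.46, -0.44, 0.013], 0.95), ([0.498, -0.31, 0.008], 0.89), ([0.561, -0.194, 0.007], 0.59), ([0.768, 0.147, 0.069], 0.39)]
pliers [([0.392, -0.135, 0.014], 0.9)]
glue [([0.773, -0.126, 0.088], 0.74), ([0.556, 0.022, 0.082], 0.72)]
jar [([0.771, 0.146, 0.07], 0.8)]
driver [([0.642, 0.31, 0.025], 0.58)]
blank [([0.372, 0.098, 0.008], 0.64)]
nut [([0.441, 0.045, 0.128], 0.63), ([0.496, -0.313, 0.011], 0.53), ([0.485, 0.249, 0.012], 0.21)]
tape [([0.748, 0.237, 0.02], 0.57)]
```

View pics/a.png

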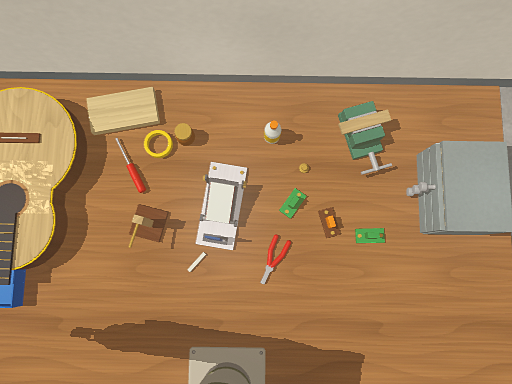

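View pics/b.png

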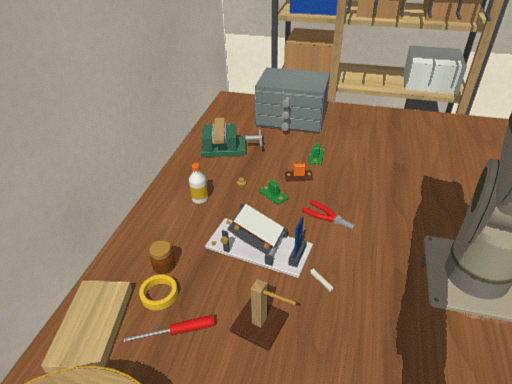

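The top view shows the white platen at about (220,200), the blue gauge at its foot (213,238), the stand at (150,222) with its peg tip at (130,247), and the orange-gripped block at (330,222). The two green parts at (293,202) and (370,236) are look-alikes. Next I'll fit the poses.

```bash
cat > fit.py <<'E'
from h import *
def pca(Q):
    m=np.median(Q,0);Q=Q-Q.mean(0);w,V=np.linalg.eigh(Q.T@Q/len(Q));return m,np.sqrt(w),V
def rect(Q): 
    r=cv2.minAreaRect((Q[:,:2]*1000).astype(np.float32));return np.round(r[0],1),np.round(r[1],1),round(r[2],1)
C={n:dict(np.load(f"{n}0.npz")) for n in("side","top")}
for n,c in C.items():
    P=cloud(c);ok=c["z_map"]>0;hsv=cv2.cvtColor(c["frame"],cv2.COLOR_RGB2HSV).astype(int);H,S,V=hsv[...,0],hsv[...,1],hsv[...,2]
    def box(x0,x1,y0,y1,z0,z1): return ok&(P[...,0]>x0)&(P[...,0]<x1)&(P[...,1]>y0)&(P[...,1]<y1)&(P[...,2]>z0)&(P[...,2]<z1)
    print("==",n)
    def rep(t,m):
        m=cv2.morphologyEx(m.astype(np.uint8),cv2.MORPH_OPEN,np.ones((2,2)))>0 if m.sum()>60 else m
        Q=P[m]
        if len(Q)<4: print(t,len(Q));return Q
        a,w,E=pca(Q);print(t,len(Q),"med",np.round(a,4),"min",np.round(Q.min(0),3),"max",np.round(Q.max(0),3),"sd",np.round(w,4),"n",np.round(E[:,0],3),"long",np.round(E[:,2],3),"rect",*rect(Q));return Q
    pl=rep("platen",box(.46,.64,-.04,.11,.05,.14)&(S<50)&(V>150))
    rep("gauge",box(.38,.5,-.02,.13,.03,.16)&(H>100)&(H<130)&(S>90))
    rep("slab",box(.38,.75,-.06,.16,.004,.02)&(S<60))
    rep("post",box(.4,.56,.15,.36,.03,.16)); rep("posttop",box(.4,.56,.2,.36,.134,.15))
    rep("foot",box(.4,.58,.15,.38,.008,.02)&(V<140))
    rep("grip",box(.47,.6,-.4,-.25,.02,.07)&(H<17)&(S>170)&(V>150))
    rep("board",box(.44,.6,-.4,-.22,.006,.015)&(V<150))
    rep("peg",box(.36,.47,.2,.36,.11,.15))
E
python3 fit.py
```

```text
== side
platen 981 med [0.5449 0.0328 0.0872] min [ 0.352 -0.021  0.037] max [0.604 0.768 0.813] sd [0.0151 0.0349 0.05  ] n [ 0.398  0.627 -0.67 ] long [-0.096  0.754  0.649] rect [483.7 380.8] [125.  808.5] 10.0
gauge 199 med [0.4399 0.0488 0.0777] min [ 0.352 -0.102 -0.002] max [0.45  0.768 0.813] sd [0.0041 0.0243 0.0818] n [0.998 0.056 0.04 ] long [-0.067  0.665  0.744] rect [407.8 334. ] [ 16.5 875.2] 6.2
slab 1948 med [0.5282 0.0629 0.0114] min [ 0.352 -0.045 -0.003] max [0.689 0.768 0.813] sd [0.0222 0.0479 0.0856] n [-0.054 -0.57   0.82 ] long [-0.987  0.156  0.043] rect [409.8 314.2] [290. 868.] 25.7
post 722 med [0.4832 0.2723 0.1063] min [ 0.352  0.145 -0.003] max [0.503 0.768 0.813] sd [0.0195 0.0215 0.0967] n [ 0.957 -0.152  0.246] long [-0.134  0.523  0.842] rect [434.5 457.7] [ 93.2 635.7] 6.5
posttop 184 med [0.4856 0.266  0.1388] min [ 0.41   0.145 -0.002] max [0.502 0.283 0.143] sd [0.007  0.0261 0.0287] n [ 0.216  0.752 -0.623] long [-0.096  0.651  0.753] rect [454.8 214.4] [136.9  91.7] 89.1
foot 1381 med [0.4764 0.2768 0.0136] min [ 0.352  0.214 -0.003] max [0.5
[... 1883 characters left out ...]
0.027 0.971 0.237] long [-0.073 -0.235  0.969] rect [455.  117.1] [383.5  99.9] 75.8
grip 41 med [ 0.5007 -0.3109  0.0488] min [ 0.485 -0.327  0.021] max [ 0.522 -0.302  0.058] sd [0.0051 0.0105 0.0109] n [-0.27   0.888  0.373] long [-0.633  0.128 -0.764] rect [ 503.8 -315. ] [34.9 18.1] 18.3
board 232 med [ 0.5018 -0.3123  0.0097] min [ 0.393 -0.353 -0.004] max [ 0.576 -0.065  1.337] sd [0.0176 0.04   0.0892] n [-0.639  0.743 -0.197] long [-0.075  0.195  0.978] rect [ 496.  -193.8] [139.5 298.3] 13.5
peg 60 med [0.4406 0.2709 0.1336] min [0.413 0.262 0.126] max [0.468 0.28  0.139] sd [0.0023 0.0028 0.0169] n [0.278 0.868 0.411] long [-0.96   0.269  0.081] rect [441.  271.9] [ 8.8 57.7] 75.2
```

```bash
python3 - <<'E'
s=open('fit.py').read()
s=s.replace("np.ones((2,2)))>0 if","np.ones((2,2))).astype(bool)&m if")
s+='''
    # platen plane: robust
    Q=pl[(pl[:,2]>.06)]
    for _ in range(6):
        A=np.c_[Q[:,:2],np.ones(len(Q))];k=np.linalg.lstsq(A,Q[:,2],rcond=None)[0];r=Q[:,2]-A@k;Q=Q[abs(r)<max(.0025,1.5*np.median(abs(r)))]
    nn=np.array([-k[0],-k[1],1]);nn/=np.linalg.norm(nn);yaw=np.arctan2(k[1],k[0])
    print("PLATEN n",nn,"slope",np.arccos(nn[2]),"yaw deg",np.degrees(yaw),len(Q),abs(r).mean())
    for jy in (np.radians(-9),):
        yv=np.array([-np.sin(jy),np.cos(jy),0]);xv=np.cross(yv,nn);q=np.c_[Q@xv,Q@yv]
        R=cv2.minAreaRect((q*1000).astype(np.float32));cc=np.array(R[0])/1000;print(R,"centre",xv*cc[0]+yv*cc[1]+nn*(Q@nn).mean(), q.max(0)-q.min(0), xv*(q[:,0].max()+q[:,0].min())/2+yv*(q[:,1].max()+q[:,1].min())/2+nn*(Q@nn).mean())
'''
open('fit.py','w').write(s)
E
python3 fit.py
```

```text
== side
platen 937 med [0.5463 0.0328 0.0879] min [ 0.489 -0.012  0.062] max [0.604 0.074 0.115] sd [0.0015 0.0208 0.0339] n [ 0.395 -0.061 -0.917] long [-0.906  0.139 -0.399] rect [546.9  30.6] [ 73.6 108.1] 81.7
gauge 151 med [0.4403 0.0531 0.0821] min [0.436 0.025 0.035] max [0.445 0.07  0.133] sd [0.0009 0.0131 0.0297] n [ 0.986 -0.169 -0.001] long [0.003 0.015 1.   ] rect [440.3  47.4] [46.4  4.7] 81.6
slab 1752 med [0.5325 0.0603 0.0114] min [ 0.38  -0.043  0.004] max [0.688 0.11  0.017] sd [0.002  0.0313 0.0833] n [-0.001  0.011  1.   ] long [-0.994  0.112 -0.002] rect [527.2  34.7] [120.8 309.5] 81.5
post 651 med [0.4836 0.2727 0.1143] min [0.41  0.246 0.031] max [0.503 0.284 0.143] sd [0.0078 0.0185 0.0356] n [-0.114 -0.993 -0.042] long [-0.226 -0.016  0.974] rect [455. 271.] [30.6 92.4] 76.6
posttop 154 med [0.4874 0.266  0.1394] min [0.41  0.246 0.134] max [0.502 0.283 0.143] sd [0.0017 0.0082 0.0248] n [-0.035  0.065  0.997] long [-0.973  0.226 -0.049] rect [454.6 270.5] [29.4 91.8] 76.6
foot 1284 med [0.4774 0.2768 0.0136] min [0.431 0.214 0.008] max [0.546 0.321 0.02 ] 
[... 2515 characters left out ...]
0101] min [ 0.456 -0.348  0.006] max [ 0.576 -0.223  0.015] sd [0.0021 0.0171 0.038 ] n [ 0.009 -0.012  1.   ] long [-0.775 -0.632 -0.001] rect [ 528.  -295.2] [161.1  68.3] 40.2
peg 60 med [0.4406 0.2709 0.1336] min [0.413 0.262 0.126] max [0.468 0.28  0.139] sd [0.0023 0.0028 0.0169] n [0.278 0.868 0.411] long [-0.96   0.269  0.081] rect [441.  271.9] [ 8.8 57.7] 75.2
PLATEN n [-0.39698551  0.05458218  0.91620047] slope 0.41230282230688775 yaw deg -7.828605883605397 566 0.0011345149637756189
((529.6304931640625, 112.2786636352539), (119.55001831054688, 67.88951873779297), 0.540157675743103) centre [0.55042671 0.02761883 0.08851167] [0.1196597  0.06832575] [0.55047035 0.02783819 0.08851551]
```

```bash
cat >> h.py <<'E'
from scipy.spatial.transform import Rotation as Ro
def Rdown(yaw_y, tilt_n=None):
    a=np.radians(yaw_y);z=np.array([0,0,-1.]) if tilt_n is None else -np.asarray(tilt_n)
    y=np.array([np.cos(a),np.sin(a),0]);y-=z*(y@z);y/=np.linalg.norm(y);return np.c_[np.cross(y,z),y,z]
def go(p,R):
    "turn units first (tool frame), then shift units in the target frame"
    o=sensors.get_obs();R0=np.asarray(o["eef_rot"]);e=np.asarray(o["ee_pos"])
    print("t",o["time_s"],"pos",np.round(e,4),"turn",np.round(Ro.from_matrix(R0.T@R).as_rotvec()/.1,2),"shift",np.round(R.T@(np.asarray(p)-e)/.03,2),"oldframe",np.round(R0.T@(np.asarray(p)-e)/.03,2),"F",np.round(o["contact_force"],1),"w",o["gripper_width"],"g",o["grasp_force"],"j",np.round(o["joint_pos"],0))
E
python3 -c "
from h import *
go([.40,.35,.25],Rdown(-8.7));go([.4437,.0454,.101],Rdown(-8.7))"
```

```text
t 1.3 pos [0.1405 0.609  0.2313] turn [ 0.   -0.   14.96] shift [-7.23  9.86 -0.62] oldframe [-10.37  -6.47  -0.62] F [ 0.6 -1.1 -0.4] w 0.998297378465022 g 0.0 j [-78.  19.  -4.  84.   1.  77.  -5.]
t 1.3 pos [0.1405 0.609  0.2313] turn [ 0.   -0.   14.96] shift [-17.04  12.83   4.34] oldframe [-14.07 -16.03   4.34] F [ 0.6 -1.1 -0.4] w 0.998297378465022 g 0.0 j [-78.  19.  -4.  84.   1.  77.  -5.]
```

{"fn": "play_rows", "kwargs": {"plan": [0, 0, 0, 0, 0, 1, 0, 0, 0, 0, 0, 1, 0, 0, 0, 0, 0, 1, 0, 0, 0, 0, 0, 1, 0, 0, 0, 0, 0, 1, 0, 0, 0, 0, 0, 1, 0, 0, 0, 0, 0, 1, 0, 0, 0, 0, 0, 1, 0, 0, 0, 0, 0, 1, 0, 0, 0, 0, 0, 1, 0, 0, 0, 0, 0, 1, 0, 0, 0, 0, 0, 1, 0, 0, 0, 0, 0, 1, 0, 0, 0, 0, 0, 1, 0, 0, 0, 0, 0, 1], "grip": 0.3}}

```text
time_s: 3.18
ee_pos: [0.1405, 0.609, 0.2313]
eef_rot: [[0.159, 0.987, -0.0], [0.987, -0.159, 0.0], [0.0, -0.0, -1.0]]
contact_force: [-0.3, -0.3, 0.3]
gripper_width: 0.699
grasp_force: 0.0
```

{"fn": "play_rows", "kwargs": {"plan": [-0.7, 0.98, 0, 0, 0, 0, -0.7, 0.98, 0, 0, 0, 0, -0.7, 0.98, 0, 0, 0, 0, -0.7, 0.98, 0, 0, 0, 0, -0.7, 0.98, 0, 0, 0, 0, -0.7, 0.98, 0, 0, 0, 0, -0.7, 0.98, 0, 0, 0, 0, -0.7, 0.98, 0, 0, 0, 0, -0.7, 0.98, 0, 0, 0, 0, -0.7, 0.98, 0, 0, 0, 0, -1, 0.3, 0, 0, 0, 0, -1, 0.3, 0, 0, 0, 0, -1, 0.3, 0, 0, 0, 0, -1, 0.3, 0, 0, 0, 0, -1, 0.3, 0, 0, 0, 0, -1, 0.3, 0, 0, 0, 0, -1, 0.3, 0, 0, 0, 0, -1, 0.3, 0, 0, 0, 0, 0, 0, 0, 0, 0, 0]}}

```text
time_s: 5.55
ee_pos: [0.4326, 0.1055, 0.2316]
eef_rot: [[0.159, 0.987, 0.0], [0.987, -0.159, 0.001], [0.001, 0.0, -1.0]]
contact_force: [0.7, 0.6, -0.1]
gripper_width: 0.701
grasp_force: 0.0
```

```bash
python3 -c "
from h import *
go([.4437,.0454,.101],Rdown(-8.7))"
```

```text
t 5.55 pos [0.4326 0.1055 0.2316] turn [ 0.   -0.01 -0.08] shift [-1.93  0.67  4.35] oldframe [-1.92  0.68  4.35] F [ 0.7  0.6 -0.1] w 0.70141745378838 g 0.0 j [-53.  -7.  32. 111.   4.  75. -32.]
```

{"fn": "play_rows", "kwargs": {"plan": [-0.97, 0.34, 0, 0, 0, -0.08, -0.96, 0.34, 0, 0, 0, 0, 0, 0, 1, 0, 0, 0, 0, 0, 1, 0, 0, 0, 0, 0, 1, 0, 0, 0, 0, 0, 1, 0, 0, 0, 0, 0, 0.35, 0, 0, 0, 0, 0, 0, 0, 0, 0]}}

```text
time_s: 6.55
ee_pos: [0.4435, 0.0476, 0.1008]
eef_rot: [[0.147, 0.989, -0.001], [0.989, -0.147, -0.0], [-0.001, -0.001, -1.0]]
contact_force: [0.6, 0.3, 0.6]
gripper_width: 0.702
grasp_force: 0.0
```

{"fn": "play_rows", "kwargs": {"plan": [0, 0, 0, 0, 0, 0, 0, 0, 0, 0, 0, 0, 0, 0, 0, 0, 0, 0, 0, 0, 0, 0, 0, 0, 0, 0, 0, 0, 0, 0, 0, 0, 0, 0, 0, 0], "grip": 1}}

```text
time_s: 7.3
ee_pos: [0.4441, 0.0475, 0.1014]
eef_rot: [[0.148, 0.989, 0.001], [0.989, -0.148, 0.001], [0.001, 0.001, -1.0]]
contact_force: [-0.5, -0.1, 7.3]
gripper_width: 0.061
grasp_force: 59.3
```

```bash
python3 -c "
from h import *
c=read_camera('side');cv2.imwrite('pics/c.png',cv2.resize(c['frame'][180:300,200:360],None,fx=4,fy=4)[...,::-1])
go([.4437,.0454,.101],Rdown(-8.7))"
```

```text
t 7.35 pos [0.444  0.0475 0.1014] turn [ 0.01 -0.01  0.04] shift [-0.07 -0.    0.01] oldframe [-0.07 -0.    0.01] F [-0.3  0.1  6. ] w 0.06445304827370382 g 59.332231879234314 j [-49.   3.  39. 120.  -2.  58. -18.]
```

View pics/c.png

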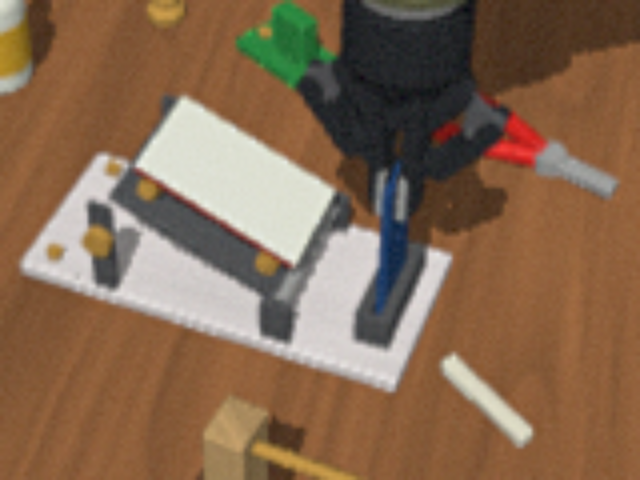

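{"fn": "play_rows", "kwargs": {"plan": [0, 0, -0.5, 0, 0, 0, 0, 0, -0.8, 0, 0, 0, 0, 0, -1, 0, 0, 0, 0, 0, -1, 0, 0, 0, 0, 0, 0, 0, 0, 0.45, 0, 0, 0, 0, 0, 0.45, 0, 0, 0, 0, 0, 0]}}

```text
time_s: 8.22
ee_pos: [0.4435, 0.0472, 0.2004]
eef_rot: [[0.236, 0.972, 0.0], [0.972, -0.236, 0.0], [0.0, 0.0, -1.0]]
contact_force: [-0.0, 0.9, -0.4]
gripper_width: 0.059
grasp_force: 58.8
```

```bash
python3 -c "
from h import *
go([.3789,.2885,.190],Rdown(-14));go([.3789,.2885,.1447],Rdown(-14))"
```

```text
t 8.225 pos [0.4435 0.0472 0.2004] turn [ 0.   -0.    0.06] shift [ 7.28 -4.04  0.35] oldframe [ 7.31 -3.99  0.35] F [-0.   0.9 -0.4] w 0.05943118944632604 g 58.84693801403046 j [-50.  -5.  37. 113.   3.  71. -28.]
t 8.225 pos [0.4435 0.0472 0.2004] turn [ 0.   -0.    0.06] shift [ 7.28 -4.04  1.86] oldframe [ 7.31 -3.99  1.86] F [-0.   0.9 -0.4] w 0.05943118944632604 g 58.84693801403046 j [-50.  -5.  37. 113.   3.  71. -28.]
```

{"fn": "play_rows", "kwargs": {"plan": [0.9, -0.8, 0, 0, 0, 0.06, 0.9, -0.8, 0, 0, 0, 0, 0.9, -0.8, 0, 0, 0, 0, 0.9, -0.8, 0, 0, 0, 0, 0.9, -0.8, 0, 0, 0, 0, 0.9, 0, 0.6, 0, 0, 0, 0.9, 0, 0.6, 0, 0, 0, 0.97, 0, 0.66, 0, 0, 0, 0, 0, 0, 0, 0, 0, 0, 0, 0, 0, 0, 0]}}

```text
time_s: 9.48
ee_pos: [0.3797, 0.2873, 0.1444]
eef_rot: [[0.241, 0.97, 0.0], [0.97, -0.241, -0.0], [-0.0, 0.0, -1.0]]
contact_force: [0.0, 0.1, -0.8]
gripper_width: 0.06
grasp_force: 58.8
```

```bash
python3 - <<'E'
from h import *
go([.3789,.2885,.1447],Rdown(-14))
ims=[]
for n in("side","top"):
    c=read_camera(n);P=cloud(c);hsv=cv2.cvtColor(c["frame"],cv2.COLOR_RGB2HSV).astype(int);H,S,V=hsv[...,0],hsv[...,1],hsv[...,2]
    B=(P[...,2]>.03)&(P[...,0]>.32)&(P[...,0]<.46)&(P[...,1]>.2)&(P[...,1]<.36)&(c["z_map"]>0)
    m=B&(H>100)&(H<130)&(S>90);Q=P[m];v,u=np.nonzero(m)
    print(n,len(Q),Q.min(0).round(3),Q.max(0).round(3),np.median(Q,0).round(4))
    if len(Q)>20:
        r=cv2.minAreaRect((Q[:,:2]*1000).astype(np.float32));print(r,u.mean(),v.mean())
    if n=="side":v0=int(v.mean());u0=int(u.mean());cv2.imwrite('pics/d.png',cv2.resize(c['frame'][v0-60:v0+60,u0-80:u0+80],None,fx=4,fy=4)[...,::-1])
E
```

```text
t 9.475 pos [0.3797 0.2873 0.1444] turn [0.   0.   0.01] shift [ 0.03 -0.04 -0.01] oldframe [ 0.03 -0.04 -0.01] F [ 0.   0.1 -0.8] w 0.059500753916854804 g 58.776342272758484 j [-63.   4.  21. 113.  -2.  63. -55.]
side 261 [0.344 0.267 0.059] [0.413 0.326 0.309] [0.3798 0.3028 0.116 ]
((380.577392578125, 299.650390625), (57.005165100097656, 54.46989059448242), 34.454681396484375) 308.8965517241379 315.5057471264368
top 30 [0.374 0.261 0.071] [0.385 0.289 0.18 ] [0.3768 0.2668 0.1314]
((378.4316711425781, 275.5466613769531), (28.685827255249023, 6.040675640106201), 75.97066497802734) 132.23333333333332 259.76666666666665
```

View pics/d.png

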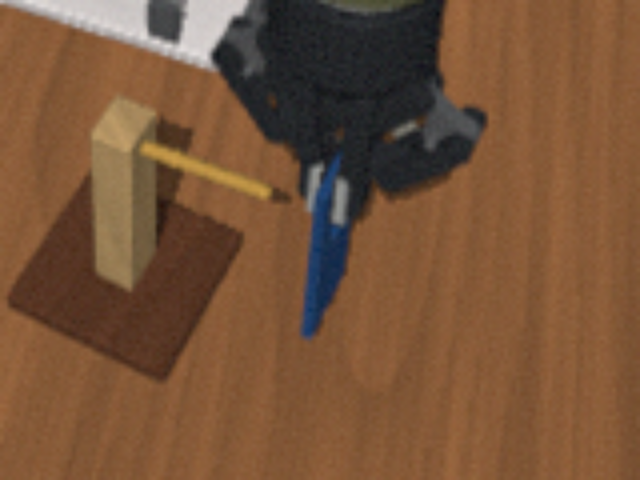

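The plate hangs edge-on at about (325,250) in the crop, just before the peg tip at (280,192). I'll check its sideways offset relative to the peg in the same picture.

```bash
python3 - <<'E'
from h import *
ex=np.array([.9703,-.2419,0]);ey=np.array([.2419,.9703,0])
for n in("side","top"):
    c=read_camera(n);P=cloud(c);hsv=cv2.cvtColor(c["frame"],cv2.COLOR_RGB2HSV).astype(int);H,S,V=hsv[...,0],hsv[...,1],hsv[...,2]
    X=P@ex;Y=P@ey;Z=P[...,2]
    g=(c["z_map"]>0)&(abs(P[...,0]-.38)<.02)&(abs(P[...,1]-.29)<.045)&(Z>.05)&(H>100)&(H<130)&(S>110)
    for a,b in((.05,.08),(.08,.12),(.12,.15),(.15,.19)):
        m=g&(Z>a)&(Z<b)
        if m.sum()>3: print(n,a,m.sum(),"X",np.percentile(X[m],[2,50,98]).round(4),"Y",np.percentile(Y[m],[2,50,98]).round(4),"Zmin",Z[m].min().round(4))
    p=(c["z_map"]>0)&(P[...,0]>.40)&(P[...,0]<.47)&(abs(P[...,1]-.275)<.04)&(Z>.115)&(Z<.145)&(H>12)&(H<30)&(S>100)
    print(n,"peg",p.sum(),"X",X[p].min().round(4),"Y",np.percentile(Y[p],[5,50,95]).round(4),"Z",np.median(Z[p]), "tip Z",Z[p&(X<X[p].min()+.015)].max() if p.any() else 0)
E
```

```text
side 0.05 41 X [0.2943 0.2949 0.299 ] Y [0.3523 0.3805 0.391 ] Zmin 0.0593
side 0.08 96 X [0.2941 0.2948 0.2999] Y [0.3519 0.3803 0.3922] Zmin 0.0801
side 0.12 43 X [0.2945 0.2956 0.2993] Y [0.3647 0.3895 0.3908] Zmin 0.1204
side 0.15 61 X [0.2945 0.2979 0.3005] Y [0.3652 0.3879 0.3913] Zmin 0.1502
side peg 119 X 0.33 Y [0.369  0.373  0.3757] Z 0.13299806628612343 tip Z 0.13821563406767612
top 0.15 5 X [0.2984 0.2994 0.3028] Y [0.3473 0.3515 0.3589] Zmin 0.1712
top peg 60 X 0.3334 Y [0.3669 0.3691 0.3738] Z 0.13362661693627298 tip Z 0.14017722298743318
```

{"fn": "play_rows", "kwargs": {"plan": [0, 0.4, 0, 0, 0, 0, 0, 0.4, 0, 0, 0, 0, 0, 0.4, 0, 0, 0, 0, 0, 0.4, 0, 0, 0, 0, 0, 0.4, 0, 0, 0, 0, 0, 0.2, 0, 0, 0, 0, 0, 0, 0, 0, 0, 0]}}

```text
time_s: 10.55
ee_pos: [0.4439, 0.2717, 0.1439]
eef_rot: [[0.242, 0.97, -0.0], [0.97, -0.242, -0.0], [-0.0, -0.0, -1.0]]
contact_force: [-0.5, 0.1, -0.5]
gripper_width: 0.064
grasp_force: 58.8
```

{"fn": "play_rows", "kwargs": {"plan": [0, 0, 0.05, 0, 0, 0, 0, 0, 0.05, 0, 0, 0, 0, 0, 0, 0, 0, 0]}}

```text
time_s: 10.92
ee_pos: [0.4434, 0.272, 0.1409]
eef_rot: [[0.241, 0.97, -0.0], [0.97, -0.241, 0.0], [0.0, -0.0, -1.0]]
contact_force: [-0.4, 0.0, -1.2]
gripper_width: 0.058
grasp_force: 58.8
```

No contact so far, so the peg is inside the hole. I'll lower gently until it bears.

{"fn": "play_rows", "kwargs": {"plan": [0, 0, 0.04, 0, 0, 0, 0, 0, 0.04, 0, 0, 0, 0, 0, 0, 0, 0, 0]}}

```text
time_s: 11.3
ee_pos: [0.4437, 0.272, 0.1387]
eef_rot: [[0.241, 0.97, 0.0], [0.97, -0.241, 0.0], [0.0, 0.0, -1.0]]
contact_force: [-0.2, 0.7, 1.0]
gripper_width: 0.058
grasp_force: 59.3
```

{"fn": "play_rows", "kwargs": {"plan": [0, 0, 0.03, 0, 0, 0, 0, 0, 0, 0, 0, 0]}}

```text
time_s: 11.55
ee_pos: [0.444, 0.2722, 0.1384]
eef_rot: [[0.242, 0.97, 0.001], [0.97, -0.242, 0.001], [0.001, 0.0, -1.0]]
contact_force: [-1.2, -0.6, 6.2]
gripper_width: 0.056
grasp_force: 60.1
```

{"fn": "play_rows", "kwargs": {"plan": [0, 0, 0, 0, 0, 0, 0, 0, 0, 0, 0, 0, 0, 0, 0, 0, 0, 0, 0, 0, 0, 0, 0, 0], "grip": 0.75}}

```text
time_s: 12.05
ee_pos: [0.4436, 0.2718, 0.1376]
eef_rot: [[0.242, 0.97, -0.0], [0.97, -0.242, -0.0], [-0.0, -0.0, -1.0]]
contact_force: [-0.5, -0.5, 0.1]
gripper_width: 0.247
grasp_force: 0.0
```

```bash
python3 - <<'E'
from h import *
c=read_camera("side");cv2.imwrite('pics/e.png',cv2.resize(c['frame'][230:350,210:370],None,fx=4,fy=4)[...,::-1])
go([.4437,.272,.24],Rdown(-14))
E
```

```text
t 12.1 pos [0.4436 0.2719 0.1377] turn [-0.  0.  0.] shift [ 0.01  0.   -3.41] oldframe [ 0.01  0.   -3.41] F [-0.  -0.7 -0.4] w 0.2474728802446149 g 0.0 j [-58.  10.  24. 107.  -5.  63. -46.]
```

View pics/e.png

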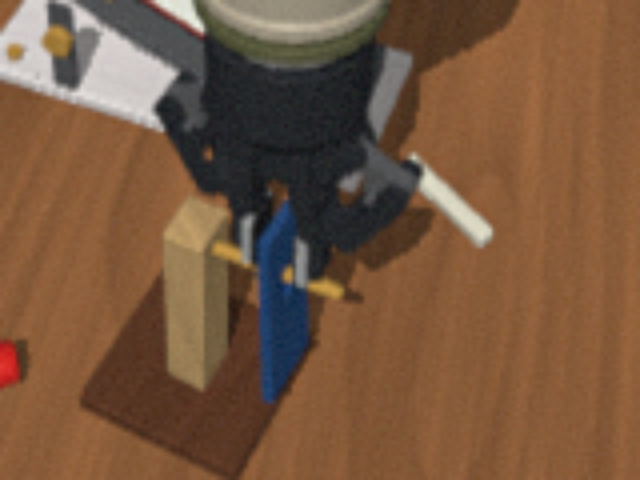

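{"fn": "play_rows", "kwargs": {"plan": [0, 0, -0.4, 0, 0, 0, 0, 0, -0.8, 0, 0, 0, 0, 0, -1, 0, 0, 0, 0, 0, -1, 0, 0, 0, 0, 0, -0.5, 0, 0, 0, 0, 0, 0, 0, 0, 1, 0, 0, 0, 0, 0, 1, 0, 0, 0, 0, 0, 1, 0, 0, 0, 0, 0, 1, 0, 0, 0, 0, 0, 1, 0, 0, 0, 0, 0, 1, 0, 0, 0, 0, 0, 1, 0, 0, 0, 0, 0, 1, 0, 0, 0, 0, 0, 1, 0, 0, 0, 0, 0, 1]}}

```text
time_s: 13.98
ee_pos: [0.4435, 0.2717, 0.2485]
eef_rot: [[0.948, 0.318, -0.0], [0.318, -0.948, -0.0], [-0.0, 0.0, -1.0]]
contact_force: [0.2, 0.6, -0.1]
gripper_width: 0.255
grasp_force: 0.0
```

```bash
python3 - <<'E'
from h import *
go([.501,-.3125,.13],Rdown(-72))
c=read_camera("side");cv2.imwrite('pics/f.png',cv2.resize(c['frame'][230:350,210:370],None,fx=3,fy=3)[...,::-1])
E
```

```text
t 13.975 pos [0.4435 0.2717 0.2485] turn [0.   0.   0.09] shift [-4.2  19.11  3.95] oldframe [-4.37 19.07  3.96] F [ 0.2  0.6 -0.1] w 0.2549673195598714 g 0.0 j [ -61.    5.   27.   99.   -2.   77. -106.]
```

View pics/f.png

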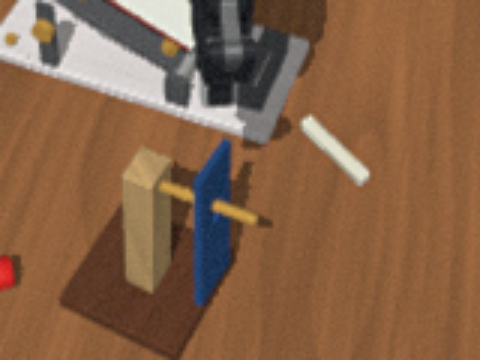

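The plate hangs freely on the peg at (215,210), untouched. I'll move over to the block.

{"fn": "play_rows", "kwargs": {"plan": [-0.22, 1, 0, 0, 0, 0.09, -0.22, 1, 0, 0, 0, 0, -0.22, 1, 0, 0, 0, 0, -0.22, 1, 0, 0, 0, 0, -0.22, 1, 0, 0, 0, 0, -0.22, 1, 0, 0, 0, 0, -0.22, 1, 0, 0, 0, 0, -0.22, 1, 0, 0, 0, 0, -0.22, 1, 0, 0, 0, 0, -0.22, 1, 0, 0, 0, 0, -0.22, 1, 0, 0, 0, 0, -0.22, 1, 0.4, 0, 0, 0, -0.22, 1, 0.4, 0, 0, 0, -0.22, 1, 0.4, 0, 0, 0, -0.22, 1, 0.4, 0, 0, 0, -0.22, 1, 0.5, 0, 0, 0, -0.22, 1, 0.5, 0, 0, 0, -0.22, 1, 0.5, 0, 0, 0, -0.22, 1, 0.5, 0, 0, 0, 0, 0, 0, 0, 0, 0], "grip": 0.4}}

```text
time_s: 16.52
ee_pos: [0.5005, -0.3118, 0.1397]
eef_rot: [[0.951, 0.309, -0.003], [0.309, -0.951, -0.001], [-0.003, -0.0, -1.0]]
contact_force: [-1.1, -0.3, 0.3]
gripper_width: 0.601
grasp_force: 0.0
```

```bash
python3 - <<'E'
from h import *
go([.501,-.3125,.018],Rdown(-72))
c=read_camera("side");cv2.imwrite('pics/g.png',cv2.resize(c['frame'][110:230,220:380],None,fx=4,fy=4)[...,::-1])
E
```

```text
t 16.525 pos [ 0.5005 -0.3118  0.1397] turn [-0.    0.03  0.01] shift [0.01 0.03 4.06] oldframe [0.02 0.03 4.06] F [-1.1 -0.3  0.3] w 0.6014893216455288 g 0.0 j [-14.  25.  52.  98. -22.  67. -27.]
```

View pics/g.png

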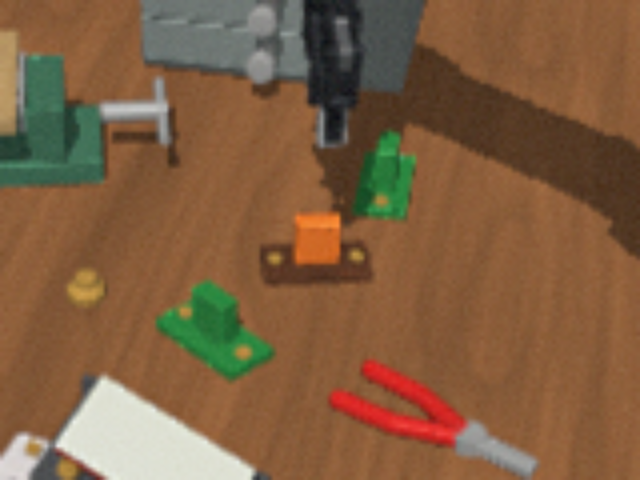

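The block lies clear under the open fingers at (318,245), with the green look-alikes off to the sides. Descending to grip.

{"fn": "play_rows", "kwargs": {"plan": [0, 0, 1, 0, 0, 0, 0, 0, 1, 0, 0, 0, 0, 0, 1, 0, 0, 0, 0, 0, 0.6, 0, 0, 0, 0, 0, 0.3, 0, 0, 0, 0, 0, 0.1, 0, 0, 0, 0, 0, 0, 0, 0, 0]}}

```text
time_s: 17.45
ee_pos: [0.5033, -0.3089, 0.0213]
eef_rot: [[0.95, 0.313, 0.001], [0.313, -0.95, -0.0], [0.001, 0.001, -1.0]]
contact_force: [-0.0, -0.7, -0.0]
gripper_width: 0.6
grasp_force: 0.0
```

{"fn": "play_rows", "kwargs": {"plan": [0, 0, 0, 0, 0, 0, 0, 0, 0, 0, 0, 0, 0, 0, 0, 0, 0, 0, 0, 0, 0, 0, 0, 0, 0, 0, 0, 0, 0, 0], "grip": 1}}

```text
time_s: 18.08
ee_pos: [0.5035, -0.3093, 0.0215]
eef_rot: [[0.95, 0.312, 0.001], [0.312, -0.95, -0.001], [0.001, 0.001, -1.0]]
contact_force: [0.0, -1.0, 6.4]
gripper_width: 0.202
grasp_force: 59.6
```

{"fn": "play_rows", "kwargs": {"plan": [0, 0, -0.5, 0, 0, 0, 0, 0, -0.8, 0, 0, 0, 0, 0, -1, 0, 0, 0, 0, 0, -1, 0, 0, 0, 0, 0, -1, 0, 0, 0, 0, 0, -1, 0, 0, 0, 0, 0, 0, 0, 0, 0]}}

```text
time_s: 18.95
ee_pos: [0.5036, -0.3094, 0.1822]
eef_rot: [[0.95, 0.312, 0.003], [0.312, -0.95, -0.001], [0.003, 0.002, -1.0]]
contact_force: [1.1, 0.3, -1.5]
gripper_width: 0.198
grasp_force: 58.8
```

```bash
python3 - <<'E'
from h import *
n=np.array([-.394,.060,.917]);n/=np.linalg.norm(n)
R=Rdown(-98.7,n);print(R.round(3))
go([.5487,.0294,.0885],R)
ex=np.array([.951,.309,0]);ey=np.array([-.309,.951,0]);e=np.asarray(sensors.get_obs()["ee_pos"])
for nm in("side","top"):
    c=read_camera(nm);P=cloud(c)-e;hsv=cv2.cvtColor(c["frame"],cv2.COLOR_RGB2HSV).astype(int);H,S,V=hsv[...,0],hsv[...,1],hsv[...,2]
    near=(np.linalg.norm(P,axis=-1)<.075)&(P[...,2]<.04)
    for t,m in(("grip",near&(H<17)&(S>170)&(V>150)),("board",near&(S>60)&(P[...,2]<-.003)&(P[...,2]>-.03))):
        if m.sum()>5:
            Q=P[m];q=np.c_[Q@ex,Q@ey];r=cv2.minAreaRect((q*1000).astype(np.float32));print(nm,t,m.sum(),np.percentile(q,[1,99],axis=0).round(4).tolist(),"z",np.percentile(Q[:,2],[2,50,98]).round(4),r)
E
```

```text
[[ 0.907 -0.151  0.394]
 [-0.139 -0.989 -0.06 ]
 [ 0.399 -0.    -0.917]]
t 18.95 pos [ 0.5036 -0.3094  0.1822] turn [-0.95  3.99  4.63] shift [ -1.45 -11.39   2.78] oldframe [  4.95 -10.26   3.12] F [ 1.1  0.3 -1.5] w 0.198349251595084 g 58.84510517120361 j [-15.  23.  54.  95. -20.  72. -29.]
side grip 37 [[-0.0215, -0.0031], [0.0133, 0.0145]] z [-0.0097  0.0026  0.0284] ((-3.9705381393432617, 6.007101535797119), (16.453662872314453, 35.05246353149414), 85.70327758789062)
side board 270 [[-0.0485, -0.02], [0.04, 0.0278]] z [-0.0214 -0.0124 -0.0051] ((-4.60546875, 2.59918212890625), (90.07952117919922, 51.41925048828125), 2.718775987625122)
top board 77 [[0.018, -0.0114], [0.0427, 0.0237]] z [-0.0193 -0.0128 -0.008 ] ((36.92936706542969, 9.599668502807617), (21.156620025634766, 42.91114044189453), 31.821273803710938)
```

{"fn": "play_rows", "kwargs": {"plan": [0, 0, 0, -0.136, 0.57, 0.661, 0, 0, 0, -0.136, 0.57, 0.661, 0, 0, 0, -0.136, 0.57, 0.661, 0, 0, 0, -0.136, 0.57, 0.661, 0, 0, 0, -0.136, 0.57, 0.661, 0, 0, 0, -0.136, 0.57, 0.661, 0, 0, 0, -0.136, 0.57, 0.661, 0, 0, 0, 0, 0, 0]}}

```text
time_s: 20.05
ee_pos: [0.5016, -0.3076, 0.1784]
eef_rot: [[0.909, -0.15, 0.39], [-0.139, -0.989, -0.057], [0.394, -0.002, -0.919]]
contact_force: [0.8, 0.3, -2.0]
gripper_width: 0.202
grasp_force: 58.9
```

```bash
cat > tgt.py <<'E'
from h import *
n=np.array([-.394,.060,.917]);n/=np.linalg.norm(n)
R=Rdown(-98.7,n);C=np.array([.5487,.0294,.0885])
for h in(.06,.01,0,-.008): go(C+n*(.0215+h)+R[:,0]*.0033,R)
E
python3 tgt.py
```

```text
t 20.05 pos [ 0.5016 -0.3076  0.1784] turn [-0.02  0.05  0.  ] shift [ -1.22 -11.34  -0.03] oldframe [-1.220e+00 -1.134e+01  1.000e-02] F [ 0.8  0.3 -2. ] w 0.2018069610395218 g 58.937140703201294 j [-27.   2.  62. 115. -17.  44. -54.]
t 20.05 pos [ 0.5016 -0.3076  0.1784] turn [-0.02  0.05  0.  ] shift [ -1.22 -11.34   1.64] oldframe [ -1.21 -11.34   1.68] F [ 0.8  0.3 -2. ] w 0.2018069610395218 g 58.937140703201294 j [-27.   2.  62. 115. -17.  44. -54.]
t 20.05 pos [ 0.5016 -0.3076  0.1784] turn [-0.02  0.05  0.  ] shift [ -1.22 -11.34   1.97] oldframe [ -1.21 -11.34   2.01] F [ 0.8  0.3 -2. ] w 0.2018069610395218 g 58.937140703201294 j [-27.   2.  62. 115. -17.  44. -54.]
t 20.05 pos [ 0.5016 -0.3076  0.1784] turn [-0.02  0.05  0.  ] shift [ -1.22 -11.34   2.24] oldframe [ -1.21 -11.34   2.28] F [ 0.8  0.3 -2. ] w 0.2018069610395218 g 58.937140703201294 j [-27.   2.  62. 115. -17.  44. -54.]
```

{"fn": "play_rows", "kwargs": {"plan": [-0.1, -0.95, 0, 0, 0.05, 0, -0.1, -0.95, 0, 0, 0, 0, -0.1, -0.95, 0, 0, 0, 0, -0.1, -0.95, 0, 0, 0, 0, -0.1, -0.95, 0, 0, 0, 0, -0.1, -0.95, 0, 0, 0, 0, -0.1, -0.95, 0, 0, 0, 0, -0.1, -0.95, 0, 0, 0, 0, -0.1, -0.95, 0, 0, 0, 0, -0.1, -0.95, 0, 0, 0, 0, -0.1, -0.95, 0, 0, 0, 0, -0.1, -0.9, 0, 0, 0, 0, 0, 0, 0, 0, 0, 0, 0, 0, 0, 0, 0, 0]}}

```text
time_s: 21.8
ee_pos: [0.5214, 0.0322, 0.1647]
eef_rot: [[0.907, -0.151, 0.393], [-0.138, -0.989, -0.061], [0.398, 0.002, -0.917]]
contact_force: [0.3, -0.3, -2.4]
gripper_width: 0.198
grasp_force: 59.3
```

```bash
python3 tgt.py; python3 - <<'E'
from h import *
c=read_camera("side");cv2.imwrite('pics/i.png',cv2.resize(c['frame'][150:300,190:350],None,fx=4,fy=4)[...,::-1]);np.savez("side1.npz",**c)
E
```

```text
t 21.8 pos [0.5214 0.0322 0.1647] turn [0.02 0.01 0.01] shift [-0.06 -0.05 -0.02] oldframe [-0.06 -0.05 -0.02] F [ 0.3 -0.3 -2.4] w 0.19780622961090166 g 59.28729236125946 j [ -36.   -8.   21.  124.   18.   43. -125.]
t 21.8 pos [0.5214 0.0322 0.1647] turn [0.02 0.01 0.01] shift [-0.06 -0.05  1.64] oldframe [-0.06 -0.05  1.64] F [ 0.3 -0.3 -2.4] w 0.19780622961090166 g 59.28729236125946 j [ -36.   -8.   21.  124.   18.   43. -125.]
t 21.8 pos [0.5214 0.0322 0.1647] turn [0.02 0.01 0.01] shift [-0.06 -0.05  1.98] oldframe [-0.06 -0.05  1.98] F [ 0.3 -0.3 -2.4] w 0.19780622961090166 g 59.28729236125946 j [ -36.   -8.   21.  124.   18.   43. -125.]
t 21.8 pos [0.5214 0.0322 0.1647] turn [0.02 0.01 0.01] shift [-0.06 -0.05  2.24] oldframe [-0.06 -0.05  2.24] F [ 0.3 -0.3 -2.4] w 0.19780622961090166 g 59.28729236125946 j [ -36.   -8.   21.  124.   18.   43. -125.]
```

View pics/i.png

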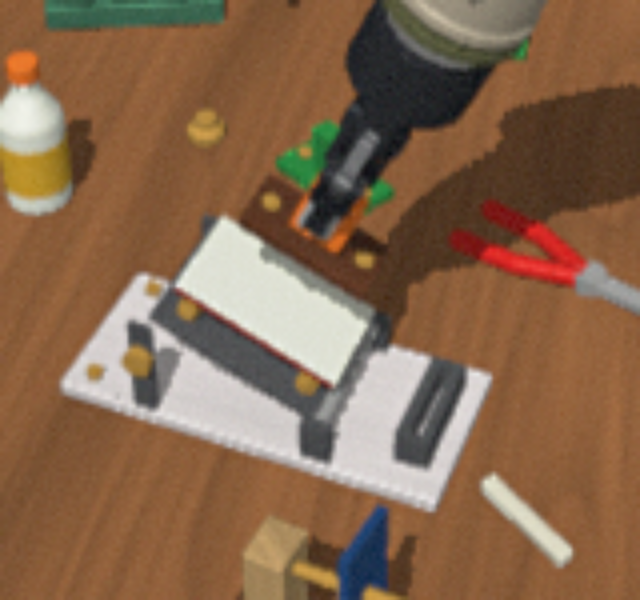

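The block at (320,225) is parallel to the platen, hovering 60 mm off it. I'll close to about 14 mm and compare the planes and centring.

{"fn": "play_rows", "kwargs": {"plan": [-0.06, -0.05, 0.5, 0, 0, 0, 0, 0, 0.5, 0, 0, 0, 0, 0, 0.5, 0, 0, 0, 0, 0, 0, 0, 0, 0]}}

```text
time_s: 22.35
ee_pos: [0.5375, 0.0307, 0.1224]
eef_rot: [[0.907, -0.152, 0.393], [-0.139, -0.988, -0.062], [0.398, 0.001, -0.917]]
contact_force: [-0.9, -0.5, -1.4]
gripper_width: 0.199
grasp_force: 59.3
```

```bash
python3 - <<'E'
from h import *
o=sensors.get_obs();R=np.asarray(o["eef_rot"]);e=np.asarray(o["ee_pos"]);print(e)
c=read_camera("side");np.savez("side2.npz",**c)
T=(cloud(c)-e)@R   # tool coords
hsv=cv2.cvtColor(c["frame"],cv2.COLOR_RGB2HSV).astype(int);H,S,V=hsv[...,0],hsv[...,1],hsv[...,2]
def fit(t,m):
    Q=T[m]
    for _ in range(6):
        A=np.c_[Q[:,:2],np.ones(len(Q))];k=np.linalg.lstsq(A,Q[:,2],rcond=None)[0];r=Q[:,2]-A@k;Q=Q[abs(r)<max(.002,2*np.median(abs(r)))]
    print(t,len(Q),"slopes x,y",k[:2].round(3),"z0",k[2].round(4),"x",np.percentile(Q[:,0],[1,99]).round(4),"y",np.percentile(Q[:,1],[1,99]).round(4))
ok=c["z_map"]>0
fit("board",ok&(abs(T[...,0])<.06)&(abs(T[...,1])<.035)&(T[...,2]>.006)&(T[...,2]<.018)&(S>80)&(V<140))
fit("platen",ok&(abs(T[...,0])<.075)&(abs(T[...,1])<.055)&(T[...,2]>.025)&(T[...,2]<.045)&(S<60)&(V>140))
fit("redge",ok&(abs(T[...,0])<.075)&(abs(T[...,1])<.055)&(T[...,2]>.025)&(T[...,2]<.06)&((H<8)|(H>172))&(S>120))
E
```

```text
[0.53747931 0.03072725 0.12237702]
board 271 slopes x,y [0.001 0.006] z0 0.0113 x [-0.0481  0.0382] y [-0.0251  0.0227]
platen 413 slopes x,y [ 0.002 -0.002] z0 0.0348 x [-0.0633  0.0549] y [-0.0377  0.0345]
redge 25 slopes x,y [-0.009  1.082] z0 0.08 x [-0.0579  0.0486] y [-0.04   -0.0357]
```

{"fn": "play_rows", "kwargs": {"plan": [0, 0, 0.2, 0, 0, 0, 0, 0, 0.15, 0, 0, 0, 0, 0, 0.1, 0, 0, 0, 0, 0, 0.1, 0, 0, 0, 0, 0, 0, 0, 0, 0, 0, 0, 0, 0, 0, 0]}}

```text
time_s: 23.15
ee_pos: [0.5446, 0.0309, 0.1084]
eef_rot: [[0.906, -0.151, 0.395], [-0.138, -0.989, -0.06], [0.4, -0.0, -0.917]]
contact_force: [-1.9, 0.5, 1.8]
gripper_width: 0.198
grasp_force: 59.9
```

{"fn": "play_rows", "kwargs": {"plan": [0, 0, 0.08, 0, 0, 0, 0, 0, 0.08, 0, 0, 0, 0, 0, 0.08, 0, 0, 0, 0, 0, 0, 0, 0, 0, 0, 0, 0, 0, 0, 0, 0, 0, 0, 0, 0, 0]}}

```text
time_s: 23.9
ee_pos: [0.5475, 0.0305, 0.1017]
eef_rot: [[0.906, -0.151, 0.395], [-0.138, -0.989, -0.06], [0.4, -0.0, -0.917]]
contact_force: [-3.8, -0.4, 4.9]
gripper_width: 0.201
grasp_force: 60.3
```

```bash
python3 - <<'E'
from h import *
o=sensors.get_obs();R=np.asarray(o["eef_rot"]);e=np.asarray(o["ee_pos"]);print(e,"F tool",R.T@o["contact_force"],"T tool",R.T@o["torque"],np.linalg.norm(o["joint_vel"]))
c=read_camera("side")
T=(cloud(c)-e)@R
hsv=cv2.cvtColor(c["frame"],cv2.COLOR_RGB2HSV).astype(int);H,S,V=hsv[...,0],hsv[...,1],hsv[...,2]
def fit(t,m):
    Q=T[m]
    for _ in range(6):
        A=np.c_[Q[:,:2],np.ones(len(Q))];k=np.linalg.lstsq(A,Q[:,2],rcond=None)[0];r=Q[:,2]-A@k;Q=Q[abs(r)<max(.002,2*np.median(abs(r)))]
    print(t,len(Q),"slopes",k[:2].round(3),"z0",k[2].round(4),"x",np.percentile(Q[:,0],[1,99]).round(4),"y",np.percentile(Q[:,1],[1,99]).round(4))
ok=c["z_map"]>0
fit("board",ok&(abs(T[...,0])<.06)&(abs(T[...,1])<.035)&(T[...,2]>.006)&(T[...,2]<.018)&(S>80)&(V<140))
fit("platen",ok&(abs(T[...,0])<.075)&(abs(T[...,1])<.055)&(T[...,2]>.015)&(T[...,2]<.03)&(S<60)&(V>140))
p=dict(np.load("side2.npz"));e0=np.array([0.53747931,0.03072725,0.12237702]);print("press from gap 13.5:",R[:,2]@(e-e0)*1000-13.5)
g=search_frame("side","gauge");print([(x["position"],x["score"]) for x in g][:2])
cv2.imwrite('pics/j.png',cv2.resize(c['frame'][150:350,180:350],None,fx=3,fy=3)[...,::-1])
E
```

```text
[0.54748036 0.03049322 0.10169777] F tool [-1.44111076  0.99840832 -6.01939154] T tool [-0.26367957 -1.05642095 -0.00540399] 0.13962308013623098
board 244 slopes [ 0.003 -0.013] z0 0.0108 x [-0.0475  0.0385] y [-0.0247  0.0194]
platen 316 slopes [ 0.005 -0.005] z0 0.021 x [-0.0638  0.0546] y [-0.0363  0.0348]
press from gap 13.5: 9.42197944877007
[([0.4375, 0.2806, 0.1188], 0.84)]
```

View pics/j.png

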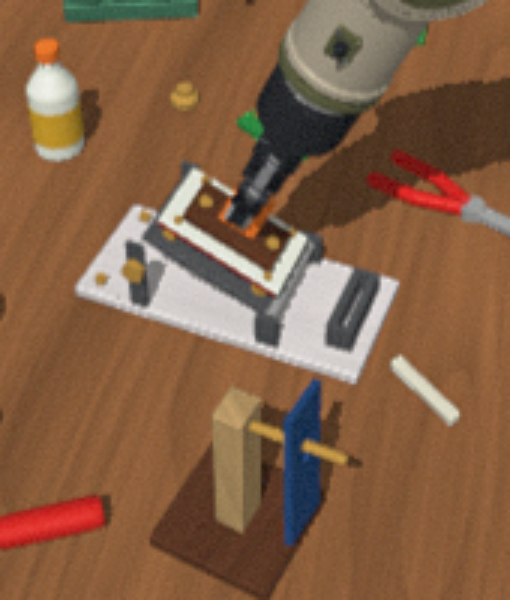

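The block sits flush and centred on the platen (slopes agree within 0.01 rad, centring within 1 mm). The platen is pressed about 8 to 9 mm, and the plate hangs at (303,460). Handing in.

```bash
python3 -c "
from h import *
print(ticket.finish_job())"
```

```text
the job is handed in; nothing more can be done
None
```

The job is handed in at about 24 s of the 56 s allowed, with no verdict returned: the gauge plate hangs free on the peg, and the gripped block is held flush and centred on the platen, pressed about 9 mm of its 16 mm travel by camera.

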